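# Slotted turner off its hook and into the utensil pot

### The arm

A 6-joint arm with a two-finger parallel gripper is mounted at the origin on a cart in front of the work surface, level with it; the furniture and walls round the work are solid. World frame = base frame: x ahead of the robot, y to its left, z up, the work surface at z = 0. Lengths are in m, angles in rad, forces in N, time in s.
With the tool pointing down it reaches from about 0.3 to 0.875 m from the base axis. Payload 6.4 kg.
Tool frame: the origin (TCP) lies at the very end of the fingers, on their centre line; the grasp point (between the pads) lies 19 mm behind it; z points along the fingers, y is the line along which they close (so a half turn about z gives the same grasp; the last joint's range is limited). The gripper opens to 88 mm and grips with 3 to 60 N. Pads are 18 mm wide; open, the fingers measure 123 mm over their backs; the gripper's body (75 mm by 187 mm) begins 45 mm behind the grasp point.
Start: joints at [-1.458, 0.181, 1.607, -0, 1.354, -0.206], TCP at [0.18, -0.546, 0.204] pointing down, gripper open.
Joint ranges: [-2.99, 2.99], [-0.89, 2.07], [0.3, 2.58], [-1.14, 4.28], [0, 2.63], [-3.12, 3.12]. Speed limits (rad/s): [2.57, 2.57, 3.01, 3.14, 3.14, 3.14].

### API

Orientations are given as a unit quaternion [w, x, y, z].
In Python, from plant import r gives the robot as it stands. The module is installed in compiled form; this text tells all that it offers.
- The arm moves only by the tool jog_arm, never from a script. Its arguments are lists of equal length, an entry for each row: "offset": the shift along the world's x, y, z in mm, a list of three; "delta_rot": the turn, a rotation vector about the world's x, y, z in rad, a list of three; "grip": the closure, from 0 (fully open) to 1 (shut). In form: {"offset": [[dx, dy, dz], ...], "delta_rot": [[wx, wy, wz], ...], "grip": [grip, ...]}. A call has 1 to 5 rows; each row is the pose to reach, as a shift and turn from the pose commanded when the call began; what a row does not reach only later rows make up. A row lasts 1/10 s, in which the tool goes at most 50 mm and 8.59 degrees, less where a joint would pass 70% of its speed; a pose out of reach is approached as far as the arm can. A call with a gripper value outside its range is refused whole. The fingers move at their own pace and stop on an object; the grip force is fixed at half the most. Time passes only in rows, so rows that repeat a pose let the fingers close. It gives the time, the measured TCP pose, the force, the opening and the grip force at its end, in the units of the state.
- r.observe(): the state, without advancing time (a new reading comes with each control period).
- r.get_image(name): name is "scene" or "top" or "wrist"; returns a dict with "pixels" (384x512x3 uint8, red, green, blue), "camera_matrix" (3x3 intrinsics, pixels), "R" (3x3) and "t" (3): a world point X has camera coordinates R X + t; the wrist camera has in their place "hand_eye" (4x4, takes a point from camera to tool coordinates, whose origin is the TCP and whose axes are the flange's). Camera axes: x right, y down, z forward; pixel columns grow to the right and rows downward; lengths in m; the calibration is good to about 2 mm. The wrist camera is an equidistant fisheye: a pixel r from the principal point sees the ray r / f radians off the axis. A picture is of the moment at which its call begins: read the wrist's pose just before it. There is no depth.
- r.hand_in(): hands the job in; it is judged then, once.
Trained networks look in the newest picture that a camera, given by its name, has taken for a name from the list of things; names that differ only in an ending like _2 or _b are one class to them, and where a whole thing is asked for, a point or a joint stands for the part that bears it (a point fixed in the world has none). Each returns a list of dicts, best first, with "score" (0 to 1); they miss things now and then, are a little off and sometimes report something else, mostly with a low value. They report only what shows in the picture. A call takes as long as a camera call. They do not tell look-alikes from the thing itself.
- r.look_for(query, camera): "extent" ([left, top, right, bottom] in pixels, round what is visible of it).
The state is a dict: "time": time; "q": joint angles; "dq": joint speeds; "effort": joint torques, N m; "eef_pos": TCP position; "tool_rot": TCP orientation; "contact_force": force on the tool from outside, world axes, zero at the start; "wrist_torque": the same for the moment, N m; "gripper_width": opening from 0.0 (shut) to 1.0 (fully open); "grip_force": force on a finger pad.
Only numpy, scipy, OpenCV 4.12 (cv2) and the standard library are available. Lean on these libraries where they do the work, as an engineer would, in place of code of your own. Each camera call takes 0.05 s, during which the arm holds its last target. There are 200 camera calls.

### The job

Cooking is about to start: take the red-handled slotted turner off its hook on the utensil rack and stand it in the white utensil pot, blade down, handle sticking out. Lower it in, let go only when the blade is at the bottom or nearly so, and leave the pot standing and the spoon and the whisk hanging on their hooks.

Things in the scene. Friction and masses are not known exactly. Their poses are not given: they have to be found in the camera images.
- turner: Slotted turner, 205 mm long, 90 g: red handle, flat slotted steel blade 50 mm wide. Origin: middle of the blade's lower edge; z up the handle, y across its width, x as the rack's. The handle's top is a flat head 34 mm wide (y), 10 mm thick, from 151 to 205 mm up, with a hanging slot 18 mm wide from 163 to 197 mm up. Grip the head across y from above, 180 mm up, the hook between the fingers.
- rack: Fixed utensil rack. Origin: under the middle of its bar, on the worktop; hooks point to -x (robot side). Bar along y, top at z 228 mm, ends at y +-165. Three 6 mm wire hooks at y -105, 0, 105, wire centre z 230: level to x -65, then bent up 12 mm, ending at x -80. Utensils hang upright at x -45 in any order, lowest point z 36. To take one off: lift 20 mm (12 to 28), pull 75 mm along -x.
- pot: Round white ceramic utensil pot standing open and empty on the worktop, left of the rack (+y side); loose, 0.7 kg, 110 mm tall, 100 mm across the rim, at least 82 mm clear inside width, inner floor 6 mm up. Origin: centre of its underside, z up.
- spoon: Yellow solid spoon with a round 48 mm bowl, on another hook, to be left hanging. Length, head, slot, origin (lowest point) and axes as the turner.
- whisk: Balloon whisk, grey handle, steel wires 44 mm across, on another hook, to be left hanging. Length, head, slot, origin (lowest point) and axes as the turner.
Not all that is in view belongs to the job. Of the things shaped like the turner, the red one is meant.

How it is judged:
By the outcome, as a careful person would: the job done as asked, in the order asked, and still so for the second after the job is handed in, with the robot touching nothing.
It also fails if it takes over 45 s, if anything falls off the work surface, if the arm or the gripper's body presses on something with over 40 N, if the wrist force passes 120 N, or if a joint passes its speed limit or range.

## Working session

There is one attempt and no reset: what is moved stays moved. The work goes in short steps, Python scripts to look and compute and a tool call to move; the robot and the scene stay as the last step left them, time stands still between calls to the robot, and variables do not carry over. Pictures are saved under pics/ and viewed, at most 10 in all, crops included, and the job is handed in when it is done.

Besides the shell and the picture viewer there is one more tool, called after "Call:" in YAML: its name, and indented under it one key for each argument. jog_arm: Moves the arm, as the interface text tells. Its arguments: {"type":"object","properties":{"offset":{"type":"array"},"delta_rot":{"type":"array"},"grip":{"type":"array"}},"required":["offset","delta_rot","grip"]}

```bash
mkdir -p pics; cat > h.py <<'E'
import numpy as np, cv2
from plant import r
def shot(n,f):
    d=r.get_image(n); cv2.imwrite('pics/'+f,d['pixels'][:,:,::-1]); return d
def tri(obs):  # obs: list of (K,R,t,uv)
    A=[];b=[]
    for K,R,t,uv in obs:
        d=R.T@np.linalg.inv(K)@np.array([*uv,1.]); d/=np.linalg.norm(d); c=-R.T@t
        P=np.eye(3)-np.outer(d,d); A.append(P); b.append(P@c)
    A=np.vstack(A);b=np.hstack(b); x,res,_,_=np.linalg.lstsq(A,b,rcond=None); return x,res
E
python3 - <<'E'
from h import *
import pickle
np.set_printoptions(precision=3,suppress=True)
D={}
for n in ('scene','top'):
    d=shot(n,n+'1.png'); D[n]={k:np.array(d[k]) for k in('camera_matrix','R','t')}
    print(n,D[n])
    for q in('turner','rack','pot','spoon','whisk'):
        print(q,[(np.round(o['extent']),round(o['score'],2)) for o in r.look_for(q,n)][:4])
pickle.dump(D,open('cams.pkl','wb'))
a=cv2.imread('pics/scene1.png');b=cv2.imread('pics/top1.png')
print(r.observe())
E
```

```text
scene {'camera_matrix': array([[483.704,   0.   , 258.428],
       [  0.   , 483.704, 190.364],
       [  0.   ,   0.   ,   1.   ]]), 'R': array([[-0.871, -0.491, -0.019],
       [-0.275,  0.52 , -0.809],
       [ 0.406, -0.699, -0.588]]), 't': array([0.432, 0.154, 1.114])}
turner [(array([264.,  96., 277., 168.]), 0.73)]
rack [(array([185.,  96., 294., 238.]), 0.83)]
pot [(array([176., 228., 223., 297.]), 0.79)]
spoon [(array([241., 116., 255., 184.]), 0.69)]
whisk [(array([223., 132., 238., 206.]), 0.86)]
top {'camera_matrix': array([[407.243,   0.   , 253.621],
       [  0.   , 407.243, 191.903],
       [  0.   ,   0.   ,   1.   ]]), 'R': array([[ 0.004, -1.   , -0.01 ],
       [-0.999, -0.004, -0.043],
       [ 0.043,  0.011, -0.999]]), 't': array([0.037, 0.499, 1.153])}
turner [(array([355., 174., 383., 189.]), 0.6), (array([298., 178., 324., 182.]), 0.55)]
rack [(array([196., 153., 342., 202.]), 0.7)]
pot [(array([126., 190., 174., 226.]), 0.97)]
spoon []
whisk [(array([216., 175., 233., 185.]), 0.45)]
{'time': 0.6, 'q': array([-1.458,  0.181,  1.607,  0.   ,  1.354, -0.206]), 'dq': array([-0.   ,  0.   , -0.   ,  0.001,  0.001, -0.001]), 'effort': array([ -0.   , -43.36 , -34.202,   0.07 ,   0.031,  -0.   ]), 'eef_pos': array([ 0.18 , -0.546,  0.204]), 'tool_rot': array([0.   , 0.987, 0.159, 0.   ]), 'contact_force': array([-0.087,  1.185, -0.228]), 'wrist_torque': array([0.031, 0.011, 0.05 ]), 'grip_force': 0.0, 'gripper_width': 0.9965235676810852}
```

View pics/scene1.png

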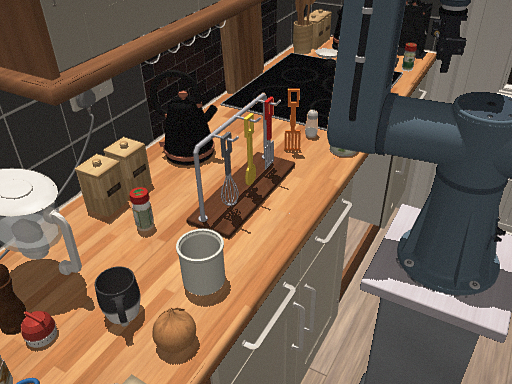

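View pics/top1.png

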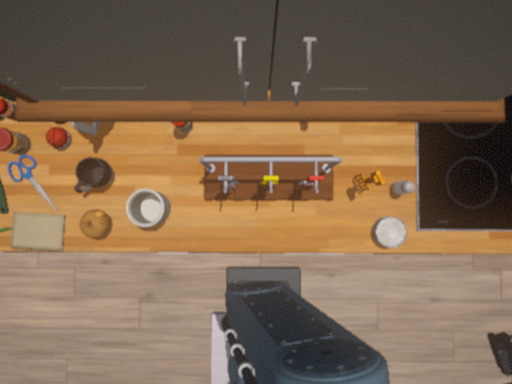

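The scene view shows the red turner on the right-hand hook at about (268,120), the yellow spoon in the middle and the whisk on the left. The pot is at (200,262). In the top view the turner head is at (316,178) and the pot at (147,208). An orange look-alike is off the rack at (368,182).

```bash
python3 - <<'E'
import cv2,numpy as np
a=cv2.imread('pics/scene1.png');b=cv2.imread('pics/top1.png')
A=cv2.resize(a[85:245,180:310],None,fx=3.5,fy=3.5,interpolation=cv2.INTER_CUBIC)
B=cv2.resize(b[145:210,190:350],None,fx=5,fy=5,interpolation=cv2.INTER_CUBIC)
cv2.imwrite('pics/cA.png',A);cv2.imwrite('pics/cB.png',B)
# red / white segmentation
for n,im,box in(('scene',a,(255,85,285,160)),('top',b,(295,165,335,195))):
    x0,y0,x1,y1=box; c=im[y0:y1,x0:x1].astype(int)
    m=((c[:,:,2]>110)&(c[:,:,1]<50)&(c[:,:,0]<70))
    ys,xs=np.nonzero(m); print(n,m.sum(),xs.min()+x0,xs.max()+x0,ys.min()+y0,ys.max()+y0)
    for y in sorted(set(ys)): print(y+y0,xs[ys==y].min()+x0,xs[ys==y].max()+x0,end='; ')
    print()
E
```

```text
scene 22 265 272 98 138
98 271 272; 100 266 269; 101 265 265; 102 266 267; 105 265 268; 106 268 268; 107 268 268; 108 272 272; 109 267 268; 110 268 268; 112 268 268; 113 268 268; 118 267 267; 119 265 265; 122 267 267; 138 268 268; 
top 5 308 312 178 181
178 308 308; 180 309 312; 181 312 312;
```

View pics/cA.png

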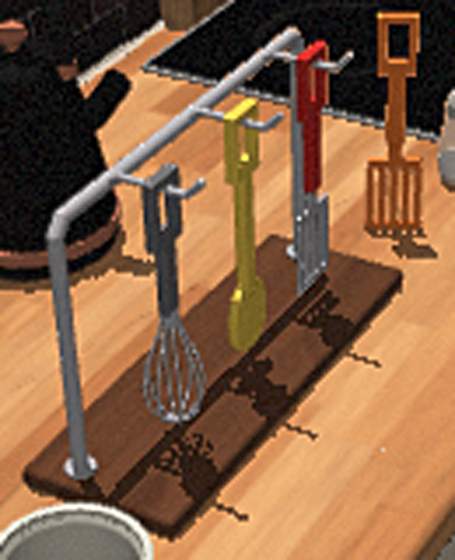

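View pics/cB.png

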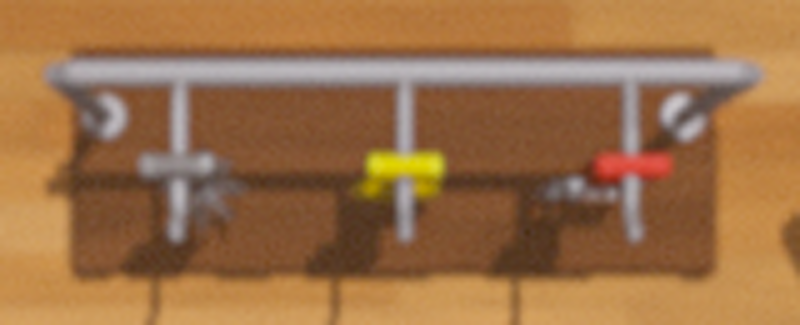

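The crops show the red head centred at (633,166) in the top crop and its top edge at (313,47) in the scene crop. The bar ends are at (48,72) and (762,74) in the top crop, and at (55,220) and (293,33) in the scene crop. The rack is parallel to y.

```bash
cat >> h.py <<'E'
import pickle
def cam(n): d=pickle.load(open('cams.pkl','rb'))[n]; return d['camera_matrix'],d['R'],d['t']
def proj(n,X): K,R,t=cam(n); p=K@(R@np.asarray(X)+t); return p[:2]/p[2]
E
python3 - <<'E'
from h import *
np.set_printoptions(precision=4,suppress=True)
fa=lambda p:((p[0]+.5)/3.5-.5+180,(p[1]+.5)/3.5-.5+85)
fb=lambda p:((p[0]+.5)/5-.5+190,(p[1]+.5)/5-.5+145)
for n,a,b in (('barL',(52,222),(50,72)),('barR',(294,33),(760,74)),('head',(313,48),(633,166)),('tip',(350,57),(634,240)),('yel',(240,107),(405,166)),('ytip',(280,120),(405,240)),('whisk',(162,172),(178,166))):
    print(n,tri([(*cam('scene'),fa(a)),(*cam('top'),fb(b))]))
# pot: fit rim centre (x,y,z) with rim extents from both detections
from scipy.optimize import least_squares
th=np.linspace(0,2*np.pi,120)
def ext(n,x,y,z,rad):
    c=np.array([proj(n,(x+rad*np.cos(a),y+rad*np.sin(a),z)) for a in th]); return c
# top image: white pixels
b=cv2.imread('pics/top1.png').astype(int)[180:236,115:185]
m=((b.max(2)-b.min(2)<28)&(b.min(2)>120)).astype(np.uint8)
k,l,st,ce=cv2.connectedComponentsWithStats(m); i=1+st[1:,4].argmax(); print('top pot',st[i]+[115,180,0,0,0])
a=cv2.imread('pics/scene1.png').astype(int)[220:305,165:235]
m=((a.max(2)-a.min(2)<28)&(a.min(2)>100)).astype(np.uint8)
k,l,st,ce=cv2.connectedComponentsWithStats(m); i=1+st[1:,4].argmax(); print('scene pot',st[i]+[165,220,0,0,0])
T=st
def f(p):
    t=ext('top',*p,.05); s=ext('scene',*p,.05)
    return [t[:,0].min()-126,t[:,0].max()-169,t[:,1].min()-188.5,t[:,1].max()-228.5,s[:,0].min()-176.5,s[:,0].max()-224.5,s[:,1].min()-228.5]
s=least_squares(f,[.5,.25,.11]); print(s.x,s.fun)
E
python3 - <<'E'
import cv2
a=cv2.imread('pics/scene1.png')[220:305,165:235];b=cv2.imread('pics/top1.png')[180:236,115:185]
import numpy as np
A=cv2.resize(a,None,fx=5,fy=5,interpolation=2);B=cv2.resize(b,None,fx=5,fy=5,interpolation=2);B=cv2.copyMakeBorder(B,0,A.shape[0]-B.shape[0],0,0,0)
cv2.imwrite('pics/pot.png',np.hstack([A,B]))
E
```

```text
barL (array([0.5663, 0.1637, 0.222 ]), array([0.]))
barR (array([ 0.5686, -0.1696,  0.2171]), array([0.]))
head (array([ 0.5209, -0.1077,  0.2405]), array([0.]))
tip (array([ 0.4882, -0.1073,  0.2405]), array([0.]))
yel (array([ 0.5214, -0.0027,  0.2396]), array([0.]))
ytip (array([ 0.4881, -0.0024,  0.2375]), array([0.]))
whisk (array([0.5205, 0.1015, 0.2399]), array([0.]))
top pot [127 190  38  37 760]
scene pot [176 228  48  34 890]
[0.4519 0.3189 0.1031] [ 1.9248 -3.2398  0.187  -1.8452  0.8936  0.7694 -0.1705]
```

View pics/pot.png

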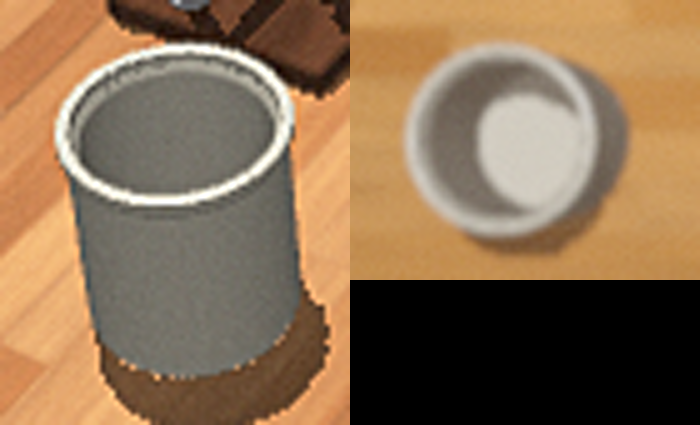

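Rim edges: in the scene view, columns 175.8–223.4 and rows 228.2–261. In the top view, columns 125.8–164.2 and rows 188–227.

```bash
python3 - <<'E'
from h import *
from scipy.optimize import least_squares
from scipy.spatial.transform import Rotation as Ro
th=np.linspace(0,2*np.pi,120)
ext=lambda n,p:(lambda c:np.r_[c.min(0),c.max(0)])(np.array([proj(n,(p[0]+.05*np.cos(a),p[1]+.05*np.sin(a),p[2])) for a in th]))
f=lambda p:np.r_[ext('top',p)-[125.8,188,164.2,227],ext('scene',p)-[175.8,228.2,223.4,261]]
s=least_squares(f,[.5,.25,.11]); print(s.x,s.fun.round(1))
o=r.observe(); M=Ro.from_quat(o['tool_rot'],scalar_first=True).as_matrix(); print(M.round(3))
E
```

```text
[0.45266337 0.32317247 0.1060697 ] [ 0.1  0.3 -0.3 -0.6 -0.1  0.1  0.4 -0.2]
[[ 0.95   0.313  0.   ]
 [ 0.313 -0.95   0.   ]
 [ 0.     0.    -1.   ]]
```

Call:
jog_arm:
  offset:
    - [0,0,50]
    - [30,30,96]
    - [65,65,106]
    - [90,110,106]
    - [110,155,106]
  delta_rot:
    - [0,0,-0.1]
    - [0,0,-0.2]
    - [0,0,-0.318]
    - [0,0,-0.318]
    - [0,0,-0.318]
  grip: [0,0,0,0,0]

```text
time: 1.1
eef_pos: [0.2866, -0.4001, 0.3109]
tool_rot: [0.001, 1.0, 0.0, 0.001]
contact_force: [0.5, 0.6, 0.4]
gripper_width: 1.001
grip_force: 0.0
```

```bash
python3 - <<'E'
from h import *
def ray(n,uv):
    K,R,t=cam(n); return -R.T@t,R.T@np.linalg.inv(K)@np.array([*uv,1.])
for z in (.4,.5,.6,.7,.8):
    c,d=ray('top',(300,121)); x=c+d*(z-c[2])/d[2]
    s=[]
    for uv in((18,90),(130,53),(250,5)):
        c,d=ray('scene',uv); s.append((c+d*(z-c[2])/d[2]).round(3)[:2])
    print(z,x.round(3),s)
E
```

```text
0.4 [ 0.618 -0.054  0.4  ] [array([0.813, 0.379]), array([0.752, 0.124]), array([ 0.703, -0.332])]
0.5 [ 0.596 -0.043  0.5  ] [array([0.595, 0.517]), array([0.55 , 0.327]), array([ 0.513, -0.011])]
0.6 [ 0.574 -0.033  0.6  ] [array([0.376, 0.654]), array([0.347, 0.53 ]), array([0.323, 0.309])]
0.7 [ 0.552 -0.023  0.7  ] [array([0.158, 0.791]), array([0.145, 0.733]), array([0.133, 0.63 ])]
0.8 [ 0.53  -0.012  0.8  ] [array([-0.06 ,  0.928]), array([-0.058,  0.936]), array([-0.056,  0.95 ])]
```

Call:
jog_arm:
  offset:
    - [20,45,0]
    - [40,90,0]
    - [60,135,0]
    - [80,180,0]
    - [95,225,0]
  delta_rot:
    - [0,0,0]
    - [0,0,0]
    - [0,0,0]
    - [0,0,0]
    - [0,0,0]
  grip: [0,0,0,0,0]

```text
time: 1.6
eef_pos: [0.3811, -0.1741, 0.3101]
tool_rot: [0.0, 1.0, 0.0, 0.0]
contact_force: [0.8, 0.4, -1.1]
gripper_width: 0.999
grip_force: 0.0
```

Call:
jog_arm:
  offset:
    - [15,40,-20]
    - [15,59,-60]
    - [15,59,-100]
    - [15,59,-110]
    - [15,59,-110]
  delta_rot:
    - [0,0,0]
    - [0,0,0]
    - [0,0,0]
    - [0,0,0]
    - [0,0,0]
  grip: [0,0,0,0,0]

```text
time: 2.1
eef_pos: [0.3947, -0.1165, 0.1989]
tool_rot: [-0.001, 1.0, 0.0, -0.001]
contact_force: [0.7, -0.2, -0.5]
gripper_width: 1.0
grip_force: 0.0
```

```bash
python3 - <<'E'
from h import *
o=r.observe(); print(o['eef_pos'],o['tool_rot'],o['contact_force'])
d=shot('wrist','w1.png'); print(d['camera_matrix'],np.array(d['hand_eye']).round(4))
pickle.dump((o,{k:d[k] for k in('camera_matrix','hand_eye')}),open('w1.pkl','wb'))
E
```

```text
[ 0.39470965 -0.11653775  0.19894047] [-7.89187693e-04  9.99998821e-01  3.37121716e-04 -1.27366480e-03] [ 0.70895126 -0.20481283 -0.45540657]
[[297.31863964   0.         254.11052537]
 [  0.         297.31863964 192.6664137 ]
 [  0.           0.           1.        ]] [[-2.000e-04 -9.461e-01 -3.239e-01  8.450e-02]
 [ 1.000e+00 -2.000e-04 -0.000e+00  2.000e-04]
 [-0.000e+00 -3.239e-01  9.461e-01 -1.798e-01]
 [ 0.000e+00  0.000e+00  0.000e+00  1.000e+00]]
```

View pics/w1.png

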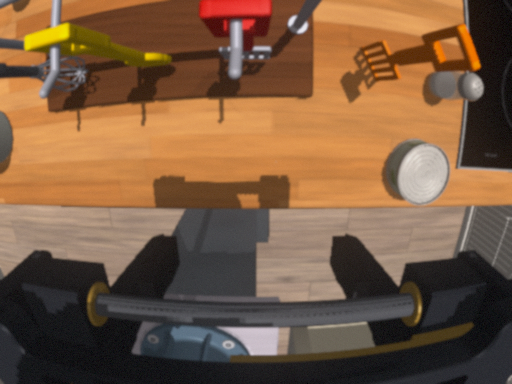

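The wrist view shows the red head at columns 200–272 near the top of the frame, with its hook tip at (235,72). The pads are at the bottom and the path ahead is clear.

```bash
cat >> h.py <<'E'
from scipy.spatial.transform import Rotation as Ro
def wray(o,d,uv):
    K=d['camera_matrix'];H=np.array(d['hand_eye']);p=(np.array(uv)-K[:2,2]);rr=np.hypot(*p);a=rr/K[0,0]
    v=np.r_[np.sin(a)*p/rr,np.cos(a)]; M=Ro.from_quat(o['tool_rot'],scalar_first=True).as_matrix()
    return o['eef_pos']+M@H[:3,3], M@H[:3,:3]@v
def wz(o,d,uv,z): c,v=wray(o,d,uv); return (c+v*(z-c[2])/v[2]).round(4)
E
python3 - <<'E'
from h import *
o,d=pickle.load(open('w1.pkl','rb'))
print('tip',wz(o,d,(235,74),.240))
for uv in((203,17),(271,15),(236,16)): print(uv,wz(o,d,uv,.241))
print(r.observe()['eef_pos'])
im=cv2.imread('pics/w1.png').astype(int)[0:60,180:300]
m=(im[:,:,2]>90)&(im[:,:,1]<60)&(im[:,:,0]<60)
for y in range(0,45,4):
    x=np.nonzero(m[y])[0]+180
    if len(x): print(y,x.min(),x.max(),im[y,56])
E
```

```text
tip [ 0.489  -0.1081  0.24  ]
(203, 17) [ 0.5168 -0.0935  0.241 ]
(271, 15) [ 0.5171 -0.1244  0.241 ]
(236, 16) [ 0.5166 -0.1086  0.241 ]
[ 0.39578648 -0.11745533  0.20063926]
0 185 271 [ 34  41 224]
4 198 272 [ 50  54 233]
8 198 271 [ 56  62 235]
12 182 272 [ 57  60 230]
16 198 271 [ 23  23 129]
20 200 271 [ 98  92 106]
24 180 269 [216 202 209]
28 194 277 [218 206 209]
32 209 284 [219 209 212]
36 184 294 [215 205 210]
40 253 290 [216 204 209]
44 187 288 [218 206 209]
```

Call:
jog_arm:
  offset:
    - [5,8,-2]
    - [45,8,-3]
    - [85,8,-3]
    - [115,8,-3]
    - [125,8,-3]
  delta_rot:
    - [0,0,0]
    - [0,0,0]
    - [0,0,0]
    - [0,0,0]
    - [0,0,0]
  grip: [0,0,0,0,0]

```text
time: 2.65
eef_pos: [0.5239, -0.1094, 0.1984]
tool_rot: [0.001, 1.0, 0.0, 0.002]
contact_force: [0.4, 0.2, -0.5]
gripper_width: 1.001
grip_force: 0.0
```

Call:
jog_arm:
  offset:
    - [0,0,0]
  delta_rot:
    - [0,0,0]
  grip: [0]

```text
time: 2.75
eef_pos: [0.5217, -0.1091, 0.1976]
tool_rot: [0.0, 1.0, 0.001, 0.0]
contact_force: [-0.8, -0.1, 0.1]
gripper_width: 0.997
grip_force: 0.0
```

In place, so I close.

Call:
jog_arm:
  offset:
    - [0,0,0]
    - [0,0,0]
    - [0,0,0]
    - [0,0,0]
    - [0,0,0]
  delta_rot:
    - [0,0,0]
    - [0,0,0]
    - [0,0,0]
    - [0,0,0]
    - [0,0,0]
  grip: [1,1,1,1,1]

```text
time: 3.25
eef_pos: [0.5203, -0.109, 0.197]
tool_rot: [0.0, 1.0, 0.0, 0.0]
contact_force: [-0.2, 0.4, -0.2]
gripper_width: 0.567
grip_force: 0.0
```

Call:
jog_arm:
  offset:
    - [0,0,0]
    - [0,0,0]
  delta_rot:
    - [0,0,0]
    - [0,0,0]
  grip: [1,1]

```text
time: 3.45
eef_pos: [0.5205, -0.1088, 0.1969]
tool_rot: [-0.0, 1.0, 0.0, 0.0]
contact_force: [0.1, 0.6, 0.6]
gripper_width: 0.391
grip_force: 0.5
```

Call:
jog_arm:
  offset:
    - [0,0,0]
    - [0,0,0]
    - [0,0,0]
  delta_rot:
    - [0,0,0]
    - [0,0,0]
    - [0,0,0]
  grip: [1,1,1]

```text
time: 3.75
eef_pos: [0.5205, -0.1088, 0.1968]
tool_rot: [-0.0, 1.0, 0.0, -0.0]
contact_force: [-0.3, 0.8, 1.5]
gripper_width: 0.38
grip_force: 30.0
```

Call:
jog_arm:
  offset:
    - [0,0,5]
    - [0,0,10]
    - [0,0,15]
    - [0,0,20]
    - [0,0,20]
  delta_rot:
    - [0,0,0]
    - [0,0,0]
    - [0,0,0]
    - [0,0,0]
    - [0,0,0]
  grip: [1,1,1,1,1]

```text
time: 4.25
eef_pos: [0.5211, -0.1092, 0.2179]
tool_rot: [0.0, 1.0, 0.0, 0.001]
contact_force: [0.4, 0.3, -0.1]
gripper_width: 0.376
grip_force: 30.0
```

Call:
jog_arm:
  offset:
    - [-15,0,0]
    - [-35,0,0]
    - [-55,0,0]
    - [-75,0,0]
    - [-95,0,0]
  delta_rot:
    - [0,0,0]
    - [0,0,0]
    - [0,0,0]
    - [0,0,0]
    - [0,0,0]
  grip: [1,1,1,1,1]

```text
time: 4.75
eef_pos: [0.4247, -0.1088, 0.2167]
tool_rot: [-0.0, 1.0, 0.0, -0.0]
contact_force: [-0.3, 0.1, -1.3]
gripper_width: 0.376
grip_force: 30.0
```

```bash
python3 - <<'E'
from h import *
o=r.observe(); print(o['eef_pos'],o['contact_force'],o['wrist_torque'],o['gripper_width'],o['grip_force'])
d=shot('scene','s2.png')
a=d['pixels'][:,:,::-1][60:260,170:330]; cv2.imwrite('pics/s2c.png',cv2.resize(a,None,fx=3,fy=3,interpolation=2))
E
```

```text
[ 0.42468969 -0.1088213   0.21668037] [-0.26121266  0.09169858 -1.27559263] [ 0.02172302 -0.02953118 -0.00219872] 0.376364138673795 29.999796152114868
```

View pics/s2c.png

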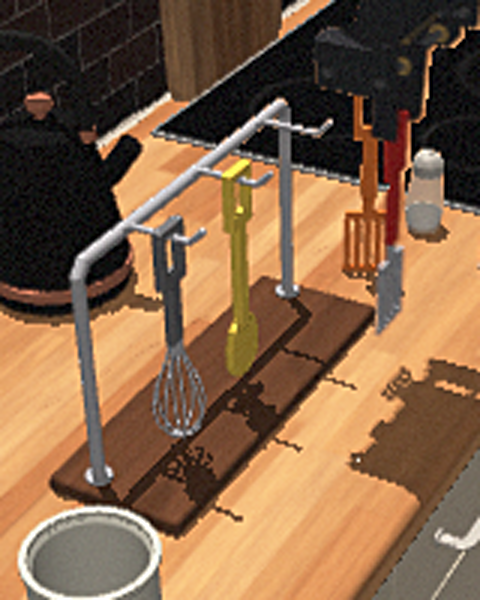

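The turner is off the hook and upright in the gripper, and the spoon and whisk are still hanging. I lift and carry it to the pot.

Call:
jog_arm:
  offset:
    - [-10,0,25]
    - [-20,0,60]
    - [-20,0,95]
    - [-20,20,115]
    - [-20,50,115]
  delta_rot:
    - [0,0,0]
    - [0,0,0]
    - [0,0,0]
    - [0,0,0]
    - [0,0,0]
  grip: [1,1,1,1,1]

```text
time: 5.3
eef_pos: [0.4073, -0.06, 0.3354]
tool_rot: [0.001, 1.0, -0.001, 0.003]
contact_force: [0.9, 0.3, -1.3]
gripper_width: 0.377
grip_force: 30.0
```

Call:
jog_arm:
  offset:
    - [0,40,0]
    - [0,80,0]
    - [0,120,0]
    - [0,160,0]
    - [0,200,0]
  delta_rot:
    - [0,0,0]
    - [0,0,0]
    - [0,0,0]
    - [0,0,0]
    - [0,0,0]
  grip: [1,1,1,1,1]

```text
time: 5.8
eef_pos: [0.4056, 0.1429, 0.332]
tool_rot: [-0.0, 1.0, 0.0, 0.0]
contact_force: [1.0, -0.1, -1.0]
gripper_width: 0.377
grip_force: 30.0
```

Call:
jog_arm:
  offset:
    - [10,40,0]
    - [20,80,0]
    - [30,120,0]
    - [40,150,0]
    - [48,175,0]
  delta_rot:
    - [0,0,0]
    - [0,0,0]
    - [0,0,0]
    - [0,0,0]
    - [0,0,0]
  grip: [1,1,1,1,1]

```text
time: 6.3
eef_pos: [0.4538, 0.3184, 0.3314]
tool_rot: [-0.0, 1.0, 0.001, -0.0]
contact_force: [0.3, -0.2, -1.0]
gripper_width: 0.38
grip_force: 30.0
```

Call:
jog_arm:
  offset:
    - [0,0,0]
    - [0,0,0]
  delta_rot:
    - [0,0,0]
    - [0,0,0]
  grip: [1,1]

```text
time: 6.5
eef_pos: [0.4534, 0.3163, 0.3312]
tool_rot: [0.0, 1.0, 0.001, -0.001]
contact_force: [-0.4, -0.3, -0.2]
gripper_width: 0.383
grip_force: 30.0
```

```bash
python3 - <<'E'
from h import *
o=r.observe(); print(o['eef_pos'],o['tool_rot'],o['contact_force'],o['gripper_width'],o['grip_force'])
d=shot('wrist','w3.png'); pickle.dump((o,{k:d[k] for k in('camera_matrix','hand_eye')}),open('w3.pkl','wb'))
e=shot('scene','s3.png')
a=e['pixels'][:,:,::-1][120:310,120:290]
cv2.imwrite('pics/m3.png',np.hstack([cv2.resize(d['pixels'][:,:,::-1],None,fx=.8,fy=.8,interpolation=3),cv2.resize(a,(275,307))]))
E
```

```text
[0.4533863  0.31634574 0.3312101 ] [ 3.65490644e-04  9.99999348e-01  9.51522957e-04 -5.14336508e-04] [-0.3931544  -0.26905751 -0.15751246] 0.3828546368537235 29.99938130378723
```

View pics/m3.png

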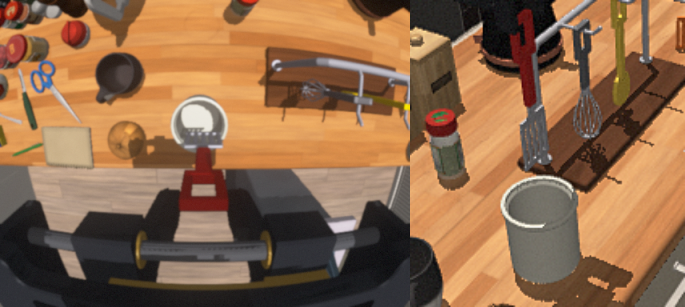

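The wrist view shows the blade over the pot's mouth, with the pot rim at about (200,122) in the composite. The head at (205,187) looks lower in the grip than I expected, so I check this against projections.

```bash
python3 - <<'E'
from h import *
o,d=pickle.load(open('w3.pkl','rb'))
K=d['camera_matrix'];H=np.array(d['hand_eye']);M=Ro.from_quat(o['tool_rot'],scalar_first=True).as_matrix()
def wp(X):
    T=np.eye(4);T[:3,:3]=M;T[:3,3]=o['eef_pos'];c=np.linalg.inv(T@H)@np.r_[X,1];a=np.arctan2(np.hypot(c[0],c[1]),c[2]);n=np.hypot(c[0],c[1]);return (K[:2,2]+K[0,0]*a*c[:2]/n).round(1)
p=o['eef_pos']
for nm,dz,dy in(('head top',.044,0),('tcp',0,0),('head bottom',-.010,0),('handle/blade',-.09,0),('blade L',-.161,.025),('blade R',-.161,-.025)):
    X=p+[0,dy,dz]; print(nm,'wrist',wp(X),'scene',proj('scene',X).round(1))
for f in('w3','s3'):
    im=cv2.imread(f'pics/{f}.png').astype(int); m=((im[:,:,2]>75)&(im[:,:,1]<.35*im[:,:,2])&(im[:,:,0]<.4*im[:,:,2])).astype(np.uint8)
    k,l,st,ce=cv2.connectedComponentsWithStats(m)
    print(f,[ (s[:5].tolist()) for s in st[1:] if s[4]>40])
# rim in wrist image: predicted pot centre vs observed
w=cv2.imread('pics/w3.png');s=cv2.imread('pics/s3.png')
th=np.linspace(0,6.28,60)
c=np.array([wp([.4527+.05*np.cos(a),.3232+.05*np.sin(a),.11]) for a in th]); print('rim pred',c.min(0),c.max(0))
for P in c: cv2.circle(w,tuple(int(round(v)) for v in P),0,(0,0,255),-1)
A=cv2.resize(w[95:285,180:330],None,fx=2.8,fy=2.8,interpolation=0); B=cv2.resize(s[70:260,130:260],None,fx=2.8,fy=2.8,interpolation=0)
cv2.imwrite('pics/m4.png',np.hstack([A,B]))
E
```

```text
head top wrist [253.7 260.2] scene [188.  128.5]
tcp wrist [253.8 225.2] scene [190.6 149.8]
head bottom wrist [253.8 219.1] scene [191.1 154.5]
handle/blade wrist [253.8 184.8] scene [195.3 189.7]
blade L wrist [232.6 166.8] scene [191.3 225.3]
blade R wrist [275.  166.8] scene [205.6 211.4]
w3 [[302, 0, 20, 5, 76], [0, 2, 28, 28, 356], [78, 27, 29, 29, 650], [25, 45, 8, 30, 83], [224, 186, 61, 77, 2325]]
s3 [[405, 45, 11, 6, 46], [182, 126, 16, 60, 518], [130, 187, 18, 17, 191], [22, 312, 32, 29, 387]]
rim pred [212.8 120.5] [285.  191.1]
```

View pics/m4.png

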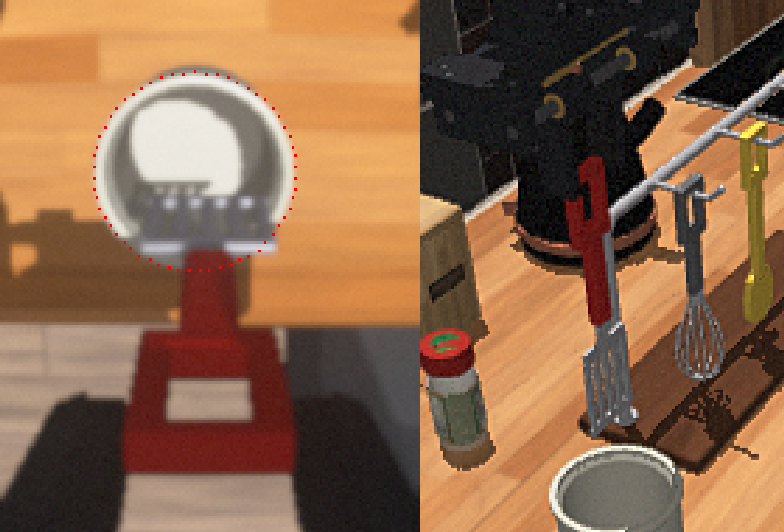

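The projections match and the turner sits in the grip as planned (head top at row 260, seen at 263). The predicted pot rim fits to about 2 mm. I shift 6 mm in y and lower.

Call:
jog_arm:
  offset:
    - [-1,6,0]
    - [-1,6,-20]
    - [-1,6,-50]
    - [-1,6,-80]
    - [-1,6,-105]
  delta_rot:
    - [0,0,0]
    - [0,0,0]
    - [0,0,0]
    - [0,0,0]
    - [0,0,0]
  grip: [1,1,1,1,1]

```text
time: 7.1
eef_pos: [0.4522, 0.3215, 0.2256]
tool_rot: [-0.0, 1.0, -0.0, -0.0]
contact_force: [0.6, 0.8, -0.7]
gripper_width: 0.381
grip_force: 30.0
```

Call:
jog_arm:
  offset:
    - [0,0,-15]
    - [0,0,-30]
    - [0,0,-42]
    - [0,0,-50]
    - [0,0,-54]
  delta_rot:
    - [0,0,0]
    - [0,0,0]
    - [0,0,0]
    - [0,0,0]
    - [0,0,0]
  grip: [1,1,1,1,1]

```text
time: 7.6
eef_pos: [0.4526, 0.3221, 0.1724]
tool_rot: [-0.0, 1.0, 0.0, -0.0]
contact_force: [-0.1, -0.6, -0.8]
gripper_width: 0.376
grip_force: 30.0
```

Call:
jog_arm:
  offset:
    - [0,0,-1]
    - [0,0,-2]
  delta_rot:
    - [0,0,0]
    - [0,0,0]
  grip: [1,1]

```text
time: 7.8
eef_pos: [0.453, 0.3223, 0.1714]
tool_rot: [-0.0, 1.0, 0.0, 0.001]
contact_force: [-0.5, 0.1, -0.7]
gripper_width: 0.375
grip_force: 30.0
```

Blade about 4 mm above the floor, with no contact so far. I go down gently.

Call:
jog_arm:
  offset:
    - [0,0,-1]
    - [0,0,-2]
    - [0,0,-2]
  delta_rot:
    - [0,0,0]
    - [0,0,0]
    - [0,0,0]
  grip: [1,1,1]

```text
time: 8.1
eef_pos: [0.4526, 0.3221, 0.1689]
tool_rot: [-0.0, 1.0, 0.0, 0.0]
contact_force: [0.0, 0.4, -0.5]
gripper_width: 0.38
grip_force: 30.0
```

Call:
jog_arm:
  offset:
    - [0,0,-1]
    - [0,0,-1]
  delta_rot:
    - [0,0,0]
    - [0,0,0]
  grip: [1,1]

```text
time: 8.3
eef_pos: [0.4525, 0.3221, 0.1677]
tool_rot: [0.0, 1.0, 0.0, -0.0]
contact_force: [-0.0, 0.3, -1.1]
gripper_width: 0.377
grip_force: 30.0
```

Call:
jog_arm:
  offset:
    - [0,0,-1]
    - [0,0,-1]
  delta_rot:
    - [0,0,0]
    - [0,0,0]
  grip: [1,1]

```text
time: 8.5
eef_pos: [0.4527, 0.3222, 0.167]
tool_rot: [-0.0, 1.0, 0.0, 0.0]
contact_force: [0.5, 0.4, -0.3]
gripper_width: 0.382
grip_force: 30.0
```

Call:
jog_arm:
  offset:
    - [0,0,-1]
    - [0,0,-1]
  delta_rot:
    - [0,0,0]
    - [0,0,0]
  grip: [1,1]

```text
time: 8.7
eef_pos: [0.4534, 0.3224, 0.1669]
tool_rot: [-0.0, 1.0, 0.0, 0.001]
contact_force: [0.5, -0.2, 5.0]
gripper_width: 0.379
grip_force: 30.0
```

Contact with the floor (+5 N). I release.

Call:
jog_arm:
  offset:
    - [0,0,0]
    - [0,0,0]
    - [0,0,0]
    - [0,0,0]
    - [0,0,0]
  delta_rot:
    - [0,0,0]
    - [0,0,0]
    - [0,0,0]
    - [0,0,0]
    - [0,0,0]
  grip: [0,0,0,0,0]

```text
time: 9.2
eef_pos: [0.4524, 0.322, 0.1655]
tool_rot: [0.0, 1.0, 0.0, -0.0]
contact_force: [-0.9, -0.6, -0.7]
gripper_width: 0.808
grip_force: 0.0
```

Call:
jog_arm:
  offset:
    - [0,0,0]
    - [0,0,0]
    - [0,0,0]
    - [0,0,0]
    - [0,0,0]
  delta_rot:
    - [0,0,0]
    - [0,0,0]
    - [0,0,0]
    - [0,0,0]
    - [0,0,0]
  grip: [0,0,0,0,0]

```text
time: 9.7
eef_pos: [0.4526, 0.3221, 0.1658]
tool_rot: [-0.0, 1.0, 0.0, 0.0]
contact_force: [-0.3, -0.0, -0.2]
gripper_width: 1.001
grip_force: 0.0
```

Call:
jog_arm:
  offset:
    - [0,0,10]
    - [0,0,35]
    - [0,0,65]
    - [0,0,95]
    - [0,0,125]
  delta_rot:
    - [0,0,0]
    - [0,0,0]
    - [0,0,0]
    - [0,0,0]
    - [0,0,0]
  grip: [0,0,0,0,0]

```text
time: 10.2
eef_pos: [0.4525, 0.3221, 0.2929]
tool_rot: [-0.0, 1.0, 0.0, 0.0]
contact_force: [-0.3, 0.7, -0.1]
gripper_width: 1.001
grip_force: 0.0
```

Call:
jog_arm:
  offset:
    - [-10,0,20]
    - [-30,0,40]
    - [-50,0,40]
    - [-50,0,40]
    - [-50,0,40]
  delta_rot:
    - [0,0,0]
    - [0,0,0]
    - [0,0,0]
    - [0,0,0]
    - [0,0,0]
  grip: [0,0,0,0,0]

```text
time: 10.7
eef_pos: [0.4027, 0.3221, 0.3313]
tool_rot: [-0.0, 1.0, 0.001, 0.001]
contact_force: [-0.1, -0.1, -0.6]
gripper_width: 1.0
grip_force: 0.0
```

```bash
python3 - <<'E'
from h import *
e=shot('scene','s5.png')['pixels'][:,:,::-1]; w=shot('wrist','w5.png')['pixels'][:,:,::-1]
print(r.observe()['contact_force'])
cv2.imwrite('pics/m5.png',np.hstack([cv2.resize(e[80:310,120:320],(400,460)),cv2.resize(w[60:300,140:340],(383,460))]))
E
```

```text
[-0.34482615  0.57612786  0.32793965]
```

View pics/m5.png

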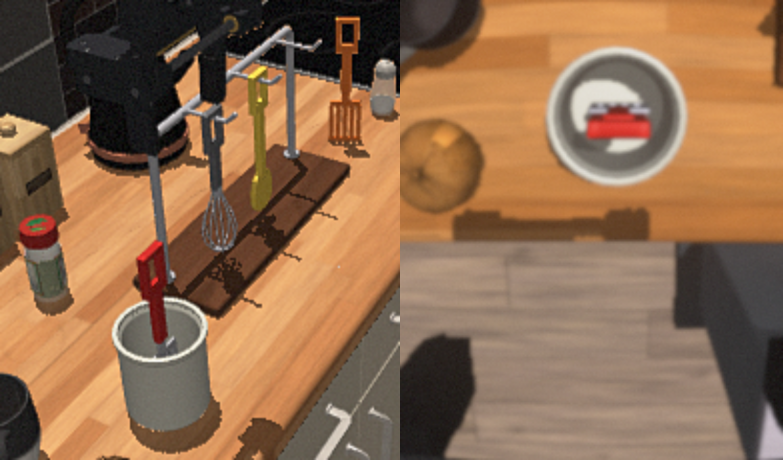

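The turner stands blade down in the upright pot, and the spoon and whisk still hang on their hooks. The gripper is clear of everything.

Call:
jog_arm:
  offset:
    - [0,0,0]
    - [0,0,0]
    - [0,0,0]
    - [0,0,0]
    - [0,0,0]
  delta_rot:
    - [0,0,0]
    - [0,0,0]
    - [0,0,0]
    - [0,0,0]
    - [0,0,0]
  grip: [0,0,0,0,0]

```text
time: 11.3
eef_pos: [0.4026, 0.322, 0.3307]
tool_rot: [0.0, 1.0, 0.0, -0.0]
contact_force: [-0.2, 1.1, -0.1]
gripper_width: 0.999
grip_force: 0.0
```

```bash
python3 -c "
from plant import r
print(r.hand_in())"
```

```text
the job is handed in; nothing more can be done
None
```

The red turner is standing blade down in the upright pot, the spoon and whisk are still on their hooks, and the job was handed in at about 11 s; no verdict came back.

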